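Engage the circuit-board test fixture

ROBOT

A 6-joint arm with a two-finger parallel gripper is mounted at the origin on the work surface. World frame = base frame: x ahead of the robot, y to its left, z up, the work surface at z = 0. Lengths are in mm, angles in rad, forces in N, time in s.
With the tool pointing down it reaches from about 350 to 1000 mm from the base axis. Payload 7.1 kg.
Tool frame: the origin (TCP) lies at the very end of the fingers, on their centre line; the grasp point (between the pads) lies ctrl.hold_point_z behind it (ctrl.hold_point_z is the distance from the TCP to the grasp point, in mm); z points along the fingers, y is the direction in which the jaws open and shut (so a half turn about z gives the same grasp; the last joint's range is limited). The gripper opens to 85 mm and grips with 20 to 120 N. Pads are 22 mm wide; open, the fingers measure 114 mm over their backs; the gripper's body (76 mm by 85 mm) begins 54 mm behind the grasp point. The pads swing forward as they close: fully open they stand 13 mm farther back than shut.
Start: joints at [-1.354, 0.423, 1.63, -0, 1.089, -0.019], TCP at [146.032, -607.684, 231.319] pointing down, gripper open.
Joint ranges: [-3, 3], [-0.9, 2.11], [0.09, 2.58], [-1.31, 4.45], [0.11, 2.69], [-2.54, 2.54]. Speed limits (rad/s): [2.39, 2.39, 3.01, 3.14, 3.14, 3.14].

INTERFACE

Orientations are given as a 3x3 rotation matrix whose columns are the frame's x, y, z axes.
In Python, from plant import ctrl gives the robot as it stands.
- The arm moves only by the shell command python3 -m jog 'ROWS' [FORCE]. ROWS is JSON, a list of rows, each a list of 7 numbers: the shift along the world's x, y, z in m, then the turn, a rotation vector about the world's x, y, z in rad, then the opening, from 0 (shut) to 1 (fully open). In form: [[tx, ty, tz, rx, ry, rz, hand], ...]. A call has 1 to 10 rows; each row is the pose to reach, as a shift and turn from the pose commanded when the call began; what a row does not reach only later rows make up. A row lasts 1/8 s, in which the tool goes at most 62.5 mm and 10.7 degrees, less where a joint would pass 70% of its speed; a pose out of reach is approached as far as the arm can. A call with a gripper value outside its range is refused whole. The fingers move at their own pace and stop on an object; FORCE is the grip in N (left out, the last holds). Time passes only in rows, so rows that repeat a pose let the fingers close. It gives the time, the measured TCP pose, the force and the opening at its end, in the units of the state.
- ctrl.get_obs(): the state, without advancing time (a new reading comes with each control period).
- ctrl.read_camera(name): name is "scene" or "top" or "wrist"; returns a dict with "image" (420x560x3 uint8, red, green, blue), "vertical_fov" (degrees; the focal length in pixels is half the picture's height over the tangent of half this angle, whatever the lens; pixels are square), "cx", "cy" (the principal point, pixels), "dist" ([k1, k2, p1, p2, k3] as OpenCV has them; the pictures are not rectified), "origin" and "orientation" of the camera in the world; the wrist camera has in their place "tool_from_camera" (4x4, takes a point from camera to tool coordinates, whose origin is the TCP and whose axes are the flange's). Camera axes: x right, y up, looking along -z (the intrinsics and any distortion apply to the point x, -y, -z); pixel columns grow to the right and rows downward; lengths in mm; the calibration is good to about 2 mm. A picture is of the moment at which its call begins: read the wrist's pose just before it. There is no depth.
- ctrl.close_job(): hands the job in, once; it reports no verdict.
Trained networks look in the newest picture that a camera, given by its name, has taken for a name from the list of things; names that differ only in an ending like _2 or _b are one class to them, and where a whole thing is asked for, a point or a joint stands for the part that bears it (a point fixed in the world has none). Each returns a list of dicts, best first, with "conf" (0 to 1); they miss things now and then, are a little off and sometimes report something else, mostly with a low value. They report only what shows in the picture. A call takes as long as a camera call. They do not tell look-alikes from the thing itself.
- ctrl.masks_of(target, camera): "mask" (420x560 bool, what is visible of it) and "xy" ([column, row] in pixels, amid what is visible of it).
The state is a dict: "t": time; "joint_positions": joint angles; "dq": joint speeds; "joint_torque": joint torques, N m; "eef_pos": TCP position; "eef_rot": TCP orientation; "force": force on the tool from outside, world axes, zero at the start; "moment": the same for the moment, N m; "width": finger opening in mm.
Only numpy, scipy, OpenCV 4.12 (cv2) and the standard library are available. Lean on these libraries where they do the work, as an engineer would, in place of code of your own. Each camera call takes 0.05 s, during which the arm holds its last target.

TASK

Push the black carrier with the circuit board by its orange bar along its channel until it is fully home against the back stop, then slide the red lever of the fixture past its first detent to its second stop (the far end, at the green mark), and then press the green start button all the way down and let it come up again. Only touch and push: do not lift the carrier out of its channel, and leave the other things on the table where they are.

Things in the scene. Friction and masses are not known exactly. Their poses are not given: they have to be found in the camera images.
- nest (a point): Point on the fixed fixture where carrier_mid lies when the carrier is fully home, 45 mm above the table, 15 mm above the channel floor. Axes: x along the channel to the back stop (carrier and lever are both pushed this way), y left, z up. Back stop face at x = +50 mm; blue bed top is the floor, x = -130 to +75, y = -56 to +56; side rails 14 mm above the floor, 84 mm apart.
- gantry (a point): Middle of the top of the aluminium gantry beam over the back end of the channel, 119 mm above the table, 22 mm along x of nest, 116 mm wide (y), with two posts. Its black pressure foot comes down 8 mm as the lever slides and stays clear of the carrier.
- lever_slot (a point): Middle of the top of the grey lever housing on the fixture's right side, 60 mm above the table; housing 170 mm along x of nest, 64 mm wide. White, yellow and green marks beside the slot at -40, 0 and +40 mm.
- carrier_mid (a point): Centre point of the loose carrier, 15 mm above its underside: a black plate 100 (along x) x 80 x 10 mm, 0.25 kg, with a green circuit board on it, parts up to 22 mm above the underside. It lies in the channel with 2 mm play each side and starts 30 to 60 mm short of home; it slides on light friction (about 1 to 3 N). x points to the back stop.
- carrier_bar (a point): Middle of the near face (-x side) of the orange push bar on the carrier's near end, 20 mm above the carrier's underside (50 mm above the table). The bar is 60 mm wide (y), 12 mm thick, its top 32 mm above the carrier's underside. Push here along +x.
- lever_grip (a point): Centre of the red lever handle: a block 14 mm (along travel) x 30 mm (y) x 34 mm tall, from 12 to 46 mm above the top of the housing; centre 89 mm above the table. Axes as the fixture's; it slides along +x of nest.
- lever (a joint): Travel of the lever in m: 0 near stop (white mark), 0.040 first detent (yellow mark), 0.080 second stop (green mark, end of travel). It starts at the near stop. Sprung both ways: it takes up to about 6 N to push it away from the near stop (hardest near 0.01) and again out of the first detent (hardest near 0.05); let go before about 0.061 it returns to the detent, past that it is drawn on to 0.080 and stays.
- start_top (a point): Centre of the top face of the round green start button, 34 mm diameter, on a fixed grey pod 90 x 80 mm, 35 mm tall, at the left of the fixture; z up. Pressed straight down.
- start (a joint): Travel of the start button in m: 0 up, 0.006 fully down (takes 5 N); springs back.
- screwdriver: Bystander, loose: red-handled screwdriver. Origin at the middle, on its underside. To be left alone.
- pliers: Bystander, loose: yellow-handled pliers. Origin at the pivot, on its underside. To be left alone.
- devboard: Bystander, loose: small teal microcontroller board. Origin at the middle, on its underside. To be left alone.
- parts_tray: Bystander, loose: blue divided parts tray, 130 x 90 x 35 mm. Origin at the middle, on its underside. To be left alone.
- spool: Bystander, loose: grey spool, 35 tall, diameter 52 mm. Origin at the middle, on its underside. To be left alone.
- meter: Bystander, loose: yellow hand multimeter, 75 x 145 x 42 mm. Origin at the middle, on its underside. To be left alone.
- pen_cup: Bystander, loose: white cup, 90 tall, diameter 70 mm. Origin at the middle, on its underside. To be left alone.
Things that resemble listed ones, but are neither listed nor needed, are in the scene too. Of the things like the part that bears carrier_mid, leave any that is purple; of the rest the larger one is meant. Leave any purple or yellow look-alike of the part that bears start_top alone.

How it is judged (in metres and radians):
On the way, in this order (a step that is already met when the one before it is completed fails the run):
1. the carrier is fully home against the back stop (x of carrier_mid in the frame of nest above -0.0035 m and z of carrier_mid in the frame of nest below 0.006 m and horizontal distance between carrier_mid and nest below 0.006 m), for 0.2 s.
2. with the carrier home, the lever is at its second stop (all of step 1 and value of joint lever above 0.076 m), for 0.2 s.
3. with both so, the start button is pressed all the way down (all of step 2 and value of joint start above 0.0048 m), for 0.05 s.
At the end, for the whole second after the job is handed in: The carrier is home in the channel (within 3.5 mm of the stop), the lever is at its second stop (travel above 76 of 80 mm), and the start button, having been pressed at least 4.8 mm after that, is up again (all of step 2 and value of joint start below 0.0015 m); the robot touches nothing.
It fails at once if the carrier is lifted or tipped out of its channel (z of carrier_mid in the frame of nest above 0.012 m or angle between carrier_mid's own z axis and vertical above 0.2 rad).
It fails at once if the start button is pressed before the lever is at its second stop (value of joint start above 0.003 m and value of joint lever below 0.074 m).
It fails at once if a bystander is displaced (distance of any of screwdriver, pliers, devboard, parts_tray, spool, meter, pen_cup from where it was at the start of the episode above 0.02 m).
It also fails if it takes over 58 s, if anything falls off the work surface, if the arm or the gripper's body presses on something with over 40 N, if the wrist force passes 120 N, or if a joint passes its speed limit or range.

## Working session

There is one attempt and no reset: what is moved stays moved. The work goes in short steps, Python scripts to look and compute and a shell command to move; the robot and the scene stay as the last step left them, time stands still between calls to the robot, and variables do not carry over. Pictures are saved under pics/ and viewed, and the job is handed in when it is done.

```bash
ls; mkdir -p pics
cat > h.py <<'E'
import numpy as np, cv2, pickle
from plant import ctrl
def snap(n,fn=None):
    c=ctrl.read_camera(n)
    if fn: cv2.imwrite('pics/'+fn,c['image'][:,:,::-1])
    return c
def K(c):
    f=c['image'].shape[0]/2/np.tan(np.radians(c['vertical_fov'])/2)
    return np.array([[f,0,c['cx']],[0,f,c['cy']],[0,0,1.]])
def ray(c,uv,obs=None):
    p=cv2.undistortPoints(np.array([[uv]],float),K(c),np.array(c['dist'],float))[0,0]
    d=np.array([p[0],-p[1],-1.])
    if 'origin' in c: o=np.array(c['origin']);R=np.array(c['orientation'])
    else:
        T=np.array(c['tool_from_camera']);Rt=np.array(obs['eef_rot']);o=Rt@T[:3,3]+np.array(obs['eef_pos']);R=Rt@T[:3,:3]
    return o,R@d
def onz(c,uv,z,obs=None):
    o,d=ray(c,uv,obs);return o+d*(z-o[2])/d[2]
def proj(c,P,obs=None):
    if 'origin' in c: o=np.array(c['origin']);R=np.array(c['orientation'])
    else:
        T=np.array(c['tool_from_camera']);Rt=np.array(obs['eef_rot']);o=Rt@T[:3,3]+np.array(obs['eef_pos']);R=Rt@T[:3,:3]
    q=(np.atleast_2d(P)-o)@R; q=q*[1,-1,-1]
    return cv2.projectPoints(q,np.zeros(3),np.zeros(3),K(c),np.array(c['dist'],float))[0][:,0]
E
python3 - <<'E'
from h import *
for n in('scene','top'):
    c=snap(n,n+'0.png');print(n,c['origin'],c['vertical_fov'])
    for t in('carrier_mid','carrier_bar','lever_grip','lever','start_top','nest','gantry','lever_slot','spool','meter','pen_cup','parts_tray','screwdriver','pliers','devboard'):
        try:
            for r in ctrl.masks_of(t,n): print(t,round(r['conf'],2),np.round(r['xy']),r['mask'].sum())
        except Exception as e: print(t,e)
print(ctrl.get_obs(),ctrl.hold_point_z)
E
```

```text
pics
scene [895.14546453 664.59111306 925.8276262 ] 56.19539107898959
carrier_mid 0.96 [337. 211.] 752
carrier_mid 0.88 [270. 217.] 613
carrier_mid 0.86 [288. 264.] 418
carrier_bar 0.88 [334. 214.] 767
carrier_bar 0.76 [272. 219.] 671
carrier_bar 0.58 [290. 264.] 460
lever 0.18 [274. 143.] 127
start_top 0.64 [368. 273.] 121
start_top 0.58 [307. 166.] 58
nest 0.61 [253. 212.] 2824
nest 0.29 [310. 312.] 407
gantry 0.65 [251. 213.] 2880
lever_slot 0.79 [252. 214.] 2826
spool 0.77 [312. 312.] 411
meter 0.9 [208. 284.] 1564
meter 0.38 [270. 220.] 725
meter 0.38 [196. 175.] 248
pen_cup 0.8 [317. 365.] 1025
parts_tray 0.61 [183. 223.] 1129
screwdriver 0.71 [271. 146.] 172
pliers 0.66 [200. 170.] 282
devboard 0.95 [262. 334.] 667
top [3.31247430e+02 1.09802671e+00 1.25439124e+03] 46.206928461165006
carrier_mid 0.72 [241. 207.] 523
carrier_mid 0.68 [307. 217.] 1205
carrier_mid 0.56 [276. 296.] 1267
carrier_bar 0.98 [304. 218.] 1262
carrier_bar 0.87 [243. 206.] 594
carrier_bar 0.84 [281. 294.] 1192
lever_grip 0.57 [341. 222.] 75
start_top 0.6 [174. 267.] 114
start_top 0.59 [203. 327.] 140
star
[... 630 characters left out ...]
00, -1.89694733e-02]), 'dq': array([ 1.49430996e-03,  1.30389591e-04, -2.09182070e-04,  3.86328070e-04,
        9.01364549e-05,  1.58074384e-04]), 'joint_torque': array([-2.20603899e-03, -5.57339215e+01, -2.82142282e+01, -1.84245760e-04,
        7.54298217e-04,  5.15411500e-06]), 'eef_pos': array([ 146.00484213, -607.68170724,  231.30866496]), 'eef_rot': array([[ 9.72340474e-01,  2.33567982e-01, -2.87990279e-05],
       [ 2.33567983e-01, -9.72340474e-01,  2.83708479e-05],
       [-2.13759387e-05, -3.43126545e-05, -9.99999999e-01]]), 'force': array([-0.35486654, -0.31843455, -0.47455205]), 'moment': array([ 0.0180758 ,  0.05970458, -0.06866454]), 'width': 85.07772202663392} 18.700000000000003
```

Run:
```python
import cv2
a=cv2.imread('pics/top0.png');b=cv2.imread('pics/scene0.png')
cv2.imwrite('pics/top0z.png',cv2.resize(a[90:370,100:500],None,fx=2,fy=2,interpolation=cv2.INTER_CUBIC))
cv2.imwrite('pics/scene0z.png',cv2.resize(b[110:390,130:430],None,fx=2.1,fy=2.1,interpolation=cv2.INTER_CUBIC))
```

```text
(no output)
```

View pics/top0z.png

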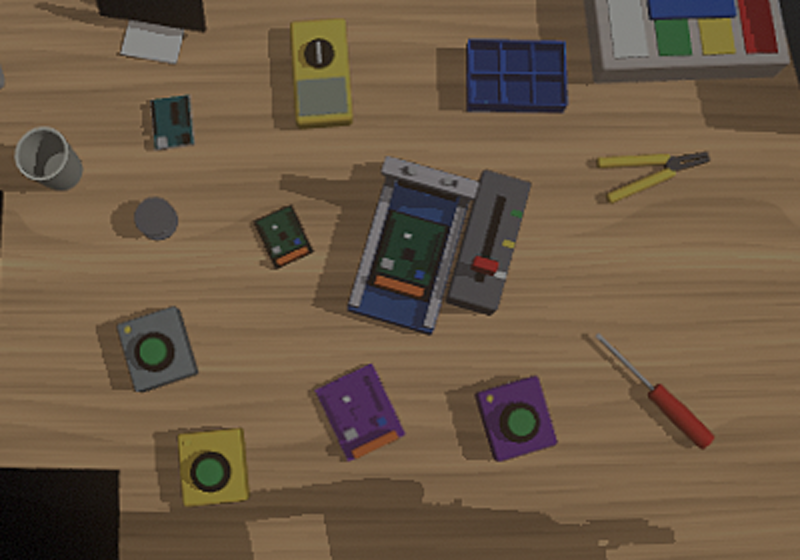

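View pics/scene0z.png

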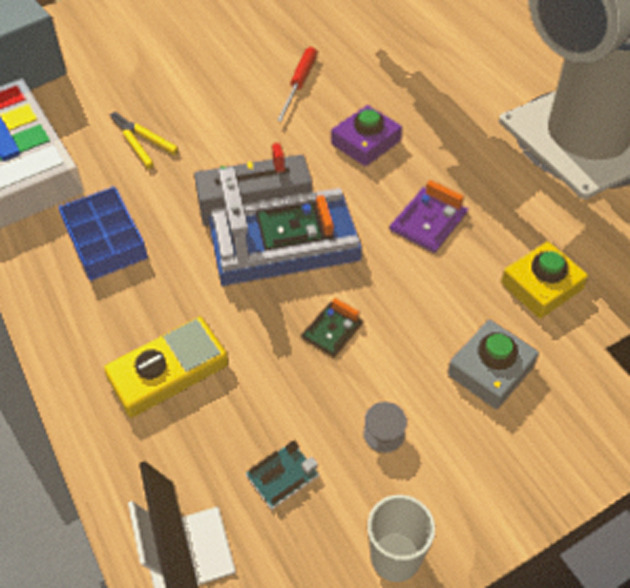

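Run:
```python
from h import *
c=snap('top');s=snap('scene')
def t(n,u,v,z): print(n,np.round(onz(c,(u/2+100,v/2+90),z),1))
def sc(n,u,v,z): print(' scene',n,np.round(onz(s,(u/2.1+130,v/2.1+110),z),1))
t('bar top mid',400,286,62);sc('bar top mid',325,216,62)
t('bar L',376,279,62);t('bar R',424,294,62)
t('bed near L',349,308,30);t('bed near R',431,333,30)
t('beam L',383,165,119);t('beam R',478,190,119)
t('lever',486,264,106);sc('lever top',277,148,106)
t('housing nearR',491,314,60);t('housing farR',531,182,60);t('housing nearL',448,300,60)
t('btn',152,351,42);sc('btn',498,347,42)
t('green mark',517,213,60);t('white',501,274,60);t('yellow',508,244,60)
t('beam mid',430,179,119)
print(ctrl.get_obs()['t'])
```

```text
bar top mid [493.8 -28.7  62. ]
 scene bar top mid [498.7 -14.8  62. ]
bar L [502.8   0.6  62. ]
bar R [483.5 -57.8  62. ]
bed near L [471.1  34.7  30. ]
bed near R [438.5 -67.2  30. ]
beam L [631.4  -9.4 119. ]
beam R [ 599.6 -121.7  119. ]
lever [ 512.7 -129.8  106. ]
 scene lever top [ 512.2 -130.8  106. ]
housing nearR [ 458.1 -139.4   60. ]
housing farR [ 623.2 -195.1   60. ]
housing nearL [476.  -87.1  60. ]
btn [418.2 279.8  42. ]
 scene btn [412.2 273.8  42. ]
green mark [ 583.7 -175.9   60. ]
white [ 507.3 -153.2   60. ]
yellow [ 544.7 -163.2   60. ]
beam mid [613.6 -65.  119. ]
1.7
```

```bash
python3 -m jog '[[0.0,0.02,0.05,0,0,-0.05,0],[0.03,0.07,0.07,0,0,-0.1,0],[0.06,0.12,0.09,0,0,-0.15,0],[0.09,0.17,0.1,0,0,-0.2,0],[0.12,0.22,0.11,0,0,-0.25,0],[0.145,0.275,0.12,0,0,-0.3,0],[0.17,0.33,0.13,0,0,-0.35,0],[0.195,0.38,0.14,0,0,-0.42,0],[0.22,0.43,0.15,0,0,-0.48,0],[0.245,0.48,0.15,0,0,-0.54,0]]'
python3 -m jog '[[0.01,0.04,0,0,0,0,0],[0.02,0.08,0,0,0,0,0],[0.029,0.1,0,0,0,0,0],[0.029,0.1,0,0,0,0,0],[0.029,0.1,0,0,0,0,0]]'
python3 - <<'E'
from h import *
o=ctrl.get_obs();c=snap('wrist','w1.png');pickle.dump((o,c),open('w1.pkl','wb'))
print(o['t'],o['eef_pos'],o['eef_rot'],c['tool_from_camera'],c['vertical_fov'])
E
```

```text
t: 2.95
eef_pos: [391.9, -126.1, 382.5]
eef_rot: [[0.953, -0.302, 0.003], [-0.302, -0.953, -0.001], [0.003, 0.0, -1.0]]
force: [0.4, -0.9, -0.7]
width: 0.4
t: 3.58
eef_pos: [419.7, -28.1, 381.3]
eef_rot: [[0.954, -0.299, -0.0], [-0.299, -0.954, -0.0], [-0.0, 0.0, -1.0]]
force: [-0.7, -0.3, -0.3]
width: -0.0
3.575 [419.74219429 -28.05645315 381.27865087] [[ 9.54142681e-01 -2.99352105e-01 -2.48576139e-04]
 [-2.99352172e-01 -9.54142647e-01 -2.94455550e-04]
 [-1.49031206e-04  3.55364414e-04 -9.99999926e-01]] [[-7.07162198e-05  9.50238281e-01  3.11524003e-01  8.11680237e+01]
 [ 9.99999928e-01 -4.92129995e-05  3.77114732e-04  3.38532111e-01]
 [ 3.73679885e-04  3.11524007e-01 -9.50238209e-01 -1.41737606e+02]
 [ 0.00000000e+00  0.00000000e+00  0.00000000e+00  1.00000000e+00]] 71.95680549229043
```

View pics/w1.png

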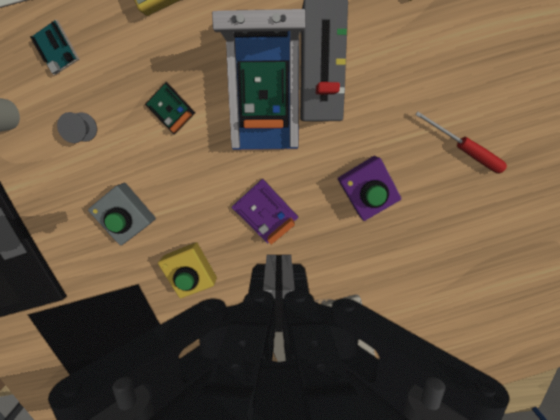

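The wrist picture shows the fixture with the larger carrier in its channel (bar at 263,124) and the lever at (328,88). The carrier look-alikes are the small one (170,107) and the purple one (265,212). The buttons are grey (116,222), yellow (186,280) and purple (376,195). I take the in-channel carrier (larger, not purple) and the grey pod. I'll confirm both in one crop and measure.

Run:
```python
from h import *
o,c=pickle.load(open('w1.pkl','rb'))
im=c['image'][:,:,::-1]
cv2.imwrite('pics/w1z.png',np.hstack([cv2.resize(im[0:160,200:360],None,fx=3.4,fy=3.4,interpolation=cv2.INTER_CUBIC),cv2.resize(np.ascontiguousarray(im[160:260,80:160]),(0,0),fx=3.1,fy=5.44)[:544]][:1]))
cv2.imwrite('pics/w1b.png',cv2.resize(im[80:260,70:310],None,fx=3.2,fy=3.2,interpolation=cv2.INTER_CUBIC))
```

```text
(no output)
```

View pics/w1z.png

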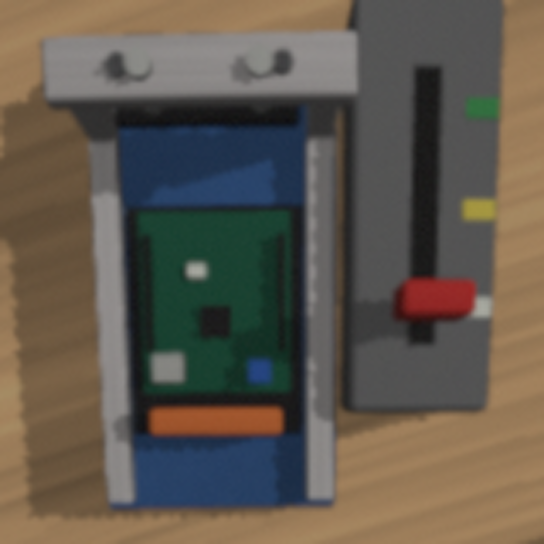

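View pics/w1b.png

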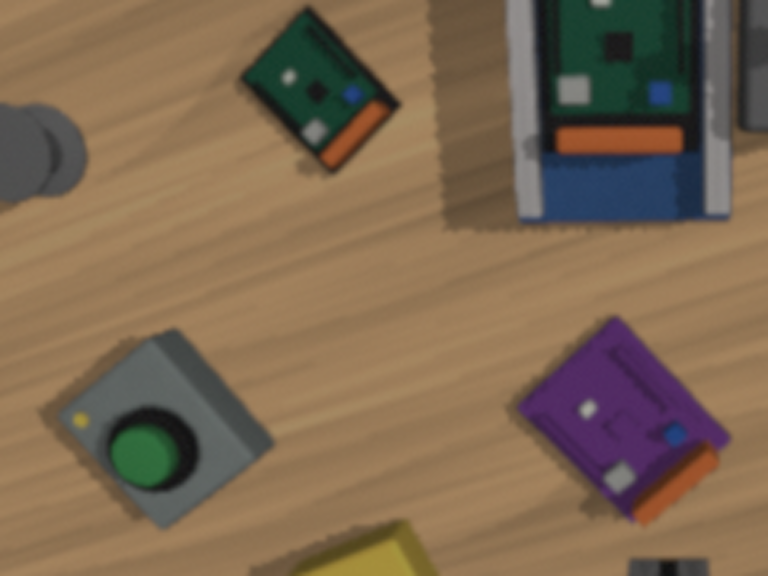

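The crops confirm it: the full-size green-board carrier sits in the channel, and the round green button is on the grey pod. Next I measure positions.

Run:
```python
from h import *
o,c=pickle.load(open('w1.pkl','rb'))
def t(n,u,v,z): 
    p=onz(c,(200+u/3.4,v/3.4),z,o);print(n,np.round(p,1));return p[:2]
L=t('bar top nearL',149,432,62);R=t('bar top nearR',283,432,62)
a=t('bed nearL',110,505,30);b=t('bed nearR',333,503,30)
g=t('beam nearL',48,103,119);h=t('beam nearR',357,100,119)
t('railL far in',118,125,44)
hl=t('hous nearL',346,408,60);hr=t('hous nearR',487,408,60);hf=t('hous farR',500,0,60)
gm=t('green',483,107,60);ym=t('yellow',479,210,60);wm=t('white',482,307,60)
t('lever top nearL',404,314,106);t('lever top nearR',471,312,106);t('lever top mid',438,297,106)
for q,r in((R,L),(b,a),(h,g),(hr,hl)):
    d=r-q;print('yaw',np.degrees(np.arctan2(-d[0],d[1])),np.hypot(*d))
for d in(gm-wm,hf-hr):print('yawx',np.degrees(np.arctan2(d[1],d[0])),np.hypot(*d))
# button triangulate
uw=(70+145/3.2,80+454/3.2)
T=ctrl.read_camera('top');S=ctrl.read_camera('scene')
bt=ray(c,uw,o);tt=ray(T,(152/2+100,350/2+90));ss=ray(S,(498/2.1+130,347/2.1+110))
def tri(*rs):
    A=np.zeros((3,3));B=np.zeros(3)
    for p,d in rs:
        d=d/np.linalg.norm(d);M=np.eye(3)-np.outer(d,d);A+=M;B+=M@p
    return np.linalg.solve(A,B)
print('btn',tri(bt,tt),tri(bt,ss),tri(bt,tt,ss)); 
for z in(40,45,50):print(z,onz(c,uw,z,o))
```

```text
bar top nearL [499.8   2.3  62. ]
bar top nearR [481.6 -55.5  62. ]
bed nearL [472.9  36.1  30. ]
bed nearR [440.7 -69.3  30. ]
beam nearL [622.5  -7.8 119. ]
beam nearR [ 588.9 -116.2  119. ]
railL far in [627.8 -25.6  44. ]
hous nearL [483.1 -85.8  60. ]
hous nearR [ 464.3 -146.9   60. ]
hous farR [ 621.9 -192.8   60. ]
green [ 584.4 -175.6   60. ]
yellow [ 545.6 -163.8   60. ]
white [ 506.8 -155.2   60. ]
lever top nearL [ 512.3 -114.6  106. ]
lever top nearR [ 505.3 -140.4  106. ]
lever top mid [ 514.5 -129.2  106. ]
yaw -17.528587654582886 60.64615098119052
yaw -16.98717721198719 110.17586789034151
yaw -17.205016907262085 113.42503369215423
yaw -17.08189946681245 63.912156454912996
yawx -14.706842610826326 80.25379347252584
yawx -16.2282683946341 164.16404239575894
btn [418.34137224 278.13368159  47.68160333] [417.16778719 276.91367006  49.40148537] [417.92261441 277.28152953  50.16928754]
40 [416.36409794 283.00702408  40.        ]
45 [417.20009328 279.53249399  45.        ]
50 [418.03608863 276.0579639   50.        ]
```

```bash
python3 -m jog '[[0.01,0.005,-0.06,0,0,0,0],[0.02,0.01,-0.12,0,0,0,0],[0.0275,0.0145,-0.18,0,0,0,0],[0.0275,0.0145,-0.24,0,0,0,0],[0.0275,0.0145,-0.29,0,0,0,0],[0.0275,0.0145,-0.32,0,0,0,0],[0.0275,0.0145,-0.337,0,0,0,0],[0.0275,0.0145,-0.337,0,0,0,0]]'
python3 - <<'E'
from h import *
o=ctrl.get_obs();c=snap('wrist','w2.png');print(o['t'],o['eef_pos'],o['force'])
pickle.dump((o,c),open('w2.pkl','wb'))
E
```

```text
t: 4.72
eef_pos: [446.7, -13.8, 43.3]
eef_rot: [[0.954, -0.301, -0.003], [-0.301, -0.954, 0.0], [-0.003, 0.001, -1.0]]
force: [-0.4, -0.5, 0.7]
width: -0.1
4.725 [446.66683148 -13.76443421  43.30954174] [-0.37795498 -0.49372618  0.69794033]
```

View pics/w2.png

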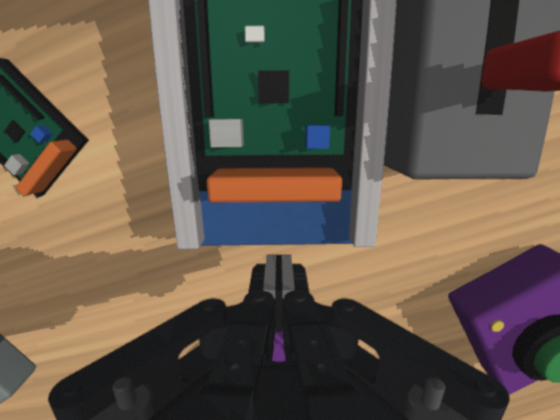

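The wrist view shows the closed fingers at (280,275), centred behind the bar (275,185). I'll push along the channel now.

```bash
python3 -m jog '[[0.0096,-0.0029,0,0,0,0,0],[0.0191,-0.0058,0,0,0,0,0],[0.026,-0.008,0,0,0,0,0],[0.032,-0.0098,0,0,0,0,0],[0.038,-0.0116,0,0,0,0,0],[0.044,-0.0134,0,0,0,0,0],[0.05,-0.0153,0,0,0,0,0],[0.056,-0.0171,0,0,0,0,0],[0.062,-0.0189,0,0,0,0,0],[0.067,-0.0205,0,0,0,0,0]]'
python3 - <<'E'
from h import *
o=ctrl.get_obs();c=snap('wrist','w3.png');print(o['t'],o['eef_pos'],o['force'])
E
```

```text
t: 6.02
eef_pos: [515.1, -33.8, 44.3]
eef_rot: [[0.954, -0.3, 0.0], [-0.3, -0.954, 0.0], [0.0, -0.0, -1.0]]
force: [-1.7, 0.8, -1.1]
width: 0.2
6.025 [515.06255641 -33.82193625  44.26164826] [-1.70441925  0.78586056 -1.10083232]
```

View pics/w3.png

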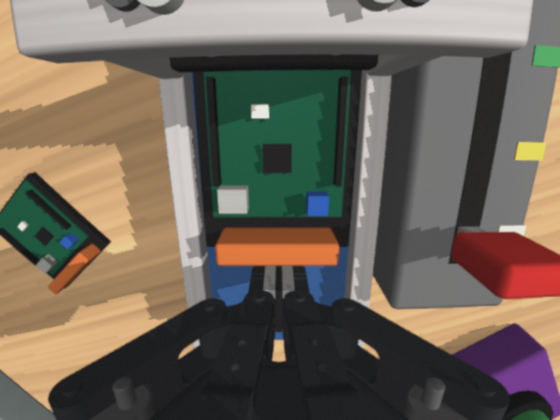

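Fingers are at the bar, and the carrier has moved toward the gantry. About 8 mm remain, so I'll use small steps and watch the force.

```bash
python3 -m jog '[[0.0019,-0.0006,0,0,0,0,0],[0.0038,-0.0012,0,0,0,0,0],[0.0057,-0.0017,0,0,0,0,0],[0.0057,-0.0017,0,0,0,0,0]]'; python3 -m jog '[[0.0019,-0.0006,0,0,0,0,0],[0.0019,-0.0006,0,0,0,0,0]]';python3 -m jog '[[0.0019,-0.0006,0,0,0,0,0],[0.0019,-0.0006,0,0,0,0,0]]'
```

```text
t: 6.58
eef_pos: [520.0, -35.4, 44.3]
eef_rot: [[0.954, -0.3, -0.001], [-0.3, -0.954, -0.0], [-0.0, 0.0, -1.0]]
force: [-4.5, 1.0, 2.3]
width: -0.2
t: 6.82
eef_pos: [520.0, -35.5, 44.1]
eef_rot: [[0.954, -0.3, -0.004], [-0.3, -0.954, 0.001], [-0.004, 0.001, -1.0]]
force: [-9.6, 3.7, 7.6]
width: 0.4
t: 7.08
eef_pos: [520.0, -35.7, 43.9]
eef_rot: [[0.954, -0.3, -0.008], [-0.3, -0.954, 0.001], [-0.008, 0.001, -1.0]]
force: [-14.7, 6.9, 11.7]
width: 0.0
```

```bash
python3 -m jog '[[-0.012,0.0037,0.0,0,0,0,0],[-0.03,0.0092,0.0,0,0,0,0],[-0.04,0.012,0.03,0,0,0,0],[-0.04,0.012,0.08,0,0,0,0],[-0.04,0.012,0.08,0,0,0,0]]'
python3 - <<'E'
from h import *
o=ctrl.get_obs();c=snap('wrist','w4.png');print(o['t'],o['eef_pos'],o['force'])
pickle.dump((o,c),open('w4.pkl','wb'))
E
```

```text
t: 7.7
eef_pos: [487.5, -24.8, 127.8]
eef_rot: [[0.954, -0.299, 0.01], [-0.299, -0.954, -0.001], [0.009, -0.002, -1.0]]
force: [-0.9, -0.3, 0.3]
width: -0.2
7.7 [487.5169534  -24.84198427 127.7612189 ] [-0.86808133 -0.34702259  0.26597346]
```

View pics/w4.png

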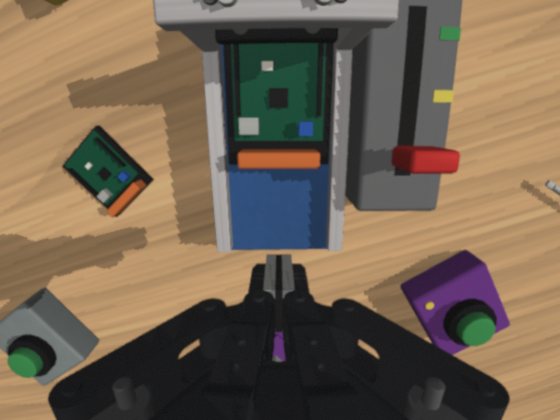

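Run:
```python
from h import *
o,c=pickle.load(open('w4.pkl','rb'))
im=c['image'][:,:,::-1]
cv2.imwrite('pics/w4z.png',cv2.resize(im[110:260,200:400],None,fx=4,fy=4,interpolation=cv2.INTER_CUBIC))
ex=np.array([.956,-.292]);
P=lambda u,v,z:onz(c,(u,v),z,o)
for u,v,z in((238,166,62),(320,166,62),(219,250,30),(342,249,30),(219,250,44),(425,172,106)):
    p=P(u,v,z);print(u,v,z,np.round(p,1),'along',round(p[:2]@ex,1))
```

```text
238 166 62 [542.4 -11.7  62. ] along 521.9
320 166 62 [524.7 -68.1  62. ] along 521.5
219 250 30 [472.2  36.8  30. ] along 440.7
342 249 30 [439.7 -70.6  30. ] along 441.0
219 250 44 [477.6  31.8  44. ] along 447.3
425 172 106 [ 511.6 -121.7  106. ] along 524.6
```

View pics/w4z.png

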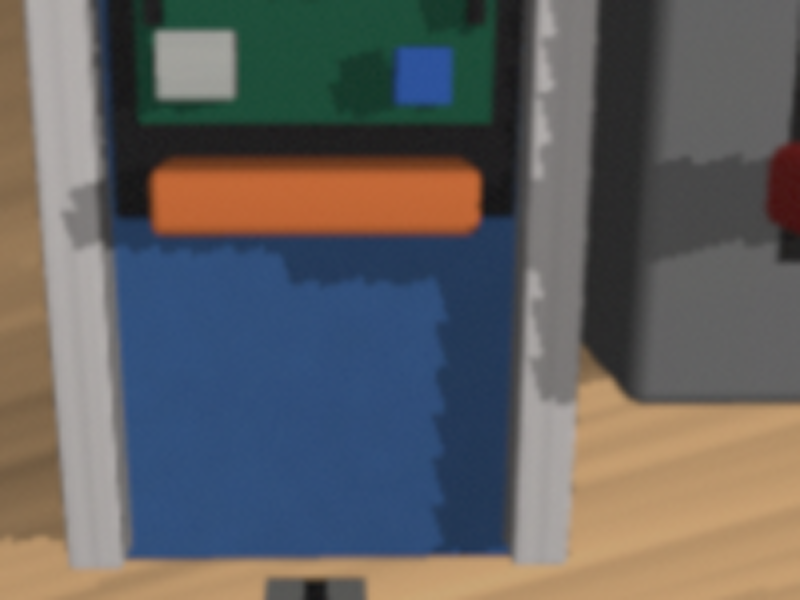

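The carrier's near edge is 79–81 mm from the bed's near end (80 nominal) and it met a hard stop, so it is home. Next is the lever.

```bash
python3 -m jog '[[-0.014,-0.05,0,0,0,0,0],[-0.014,-0.095,0,0,0,0,0],[-0.014,-0.095,-0.02,0,0,0,0],[-0.014,-0.095,-0.04,0,0,0,0],[-0.014,-0.095,-0.04,0,0,0,0]]'
python3 - <<'E'
from h import *
o=ctrl.get_obs();c=snap('wrist','w5.png');print(o['t'],o['eef_pos'],o['force'])
E
```

```text
t: 8.38
eef_pos: [468.6, -119.4, 82.3]
eef_rot: [[0.954, -0.3, -0.004], [-0.3, -0.954, 0.001], [-0.004, 0.0, -1.0]]
force: [-0.6, 0.4, 1.1]
width: -0.2
8.375 [ 468.59021909 -119.41600893   82.26418554] [-0.57835582  0.42416724  1.14782449]
```

View pics/w5.png

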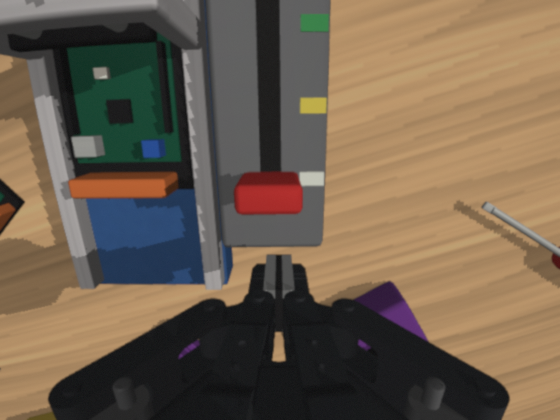

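```bash
python3 -m jog '[[0.0115,-0.0035,0.004,0,0,0,0],[0.022,-0.0067,0.005,0,0,0,0],[0.0325,-0.0099,0.005,0,0,0,0],[0.043,-0.0131,0.005,0,0,0,0],[0.0535,-0.0163,0.005,0,0,0,0],[0.064,-0.0195,0.005,0,0,0,0],[0.0745,-0.0228,0.005,0,0,0,0],[0.085,-0.026,0.005,0,0,0,0],[0.0926,-0.0283,0.005,0,0,0,0],[0.0965,-0.0295,0.005,0,0,0,0]]'
python3 - <<'E'
from h import *
o=ctrl.get_obs();c=snap('wrist','w6.png');print(o['t'],o['eef_pos'],o['force'])
E
```

```text
t: 9.68
eef_pos: [567.5, -149.4, 89.4]
eef_rot: [[0.954, -0.3, 0.001], [-0.3, -0.954, -0.0], [0.001, 0.0, -1.0]]
force: [0.4, -0.3, -0.2]
width: -0.2
9.675 [ 567.53400483 -149.44010178   89.35667359] [ 0.3742525  -0.26466023 -0.21284181]
```

View pics/w6.png

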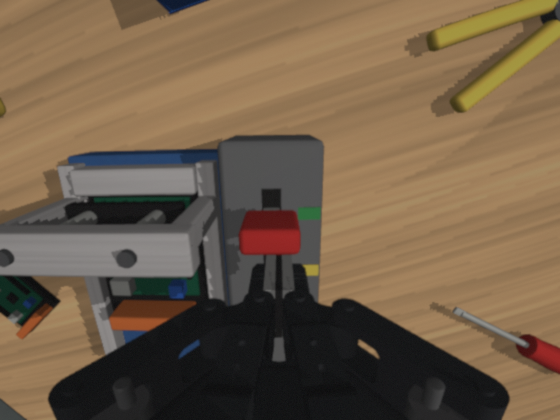

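The lever is at the green mark (270,230) and the contact force is near zero. A small nudge will confirm it is at the end stop.

```bash
python3 -m jog '[[0.0029,-0.0009,0,0,0,0,0],[0.0057,-0.0017,0,0,0,0,0],[0.0057,-0.0017,0,0,0,0,0]]'; python3 -m jog '[[0.0019,-0.0006,0,0,0,0,0],[0.0019,-0.0006,0,0,0,0,0]]';python3 -m jog '[[0.0019,-0.0006,0,0,0,0,0],[0.0019,-0.0006,0,0,0,0,0]]'
```

```text
t: 10.1
eef_pos: [572.2, -150.8, 89.3]
eef_rot: [[0.954, -0.3, -0.0], [-0.3, -0.954, 0.0], [-0.0, -0.0, -1.0]]
force: [-0.3, -0.2, -0.3]
width: 0.0
t: 10.35
eef_pos: [572.3, -150.8, 89.1]
eef_rot: [[0.954, -0.299, -0.004], [-0.299, -0.954, 0.001], [-0.004, 0.0, -1.0]]
force: [-6.0, 0.8, 5.9]
width: 0.2
t: 10.6
eef_pos: [572.5, -150.8, 89.0]
eef_rot: [[0.954, -0.299, -0.007], [-0.299, -0.954, 0.002], [-0.008, 0.0, -1.0]]
force: [-11.2, 3.5, 10.0]
width: -0.1
```

The lever is at a hard end stop. I'll retreat, move above the button, and look at the fixture on the way.

```bash
python3 -m jog '[[-0.015,0.0046,0,0,0,0,0],[-0.03,0.01,0.02,0,0,0,0],[-0.05,0.02,0.08,0,0,0,0],[-0.07,0.06,0.13,0,0,0,0],[-0.09,0.11,0.15,0,0,0,0],[-0.11,0.165,0.16,0,0,0,0],[-0.13,0.22,0.16,0,0,0,0],[-0.15,0.27,0.16,0,0,0,0],[-0.18,0.32,0.15,0,0,0,0],[-0.22,0.36,0.14,0,0,0,0]]'
python3 -m jog '[[-0.005,0.03,0,0,0,0,0],[-0.005,0.03,0,0,0,0,0]]'
python3 - <<'E'
from h import *
o=ctrl.get_obs();c=snap('wrist','w7.png');print(o['t'],o['eef_pos'],o['force'])
pickle.dump((o,c),open('w7.pkl','wb'));pickle.dump(snap('top','top7.png'),open('t7.pkl','wb'))
a=cv2.imread('pics/top7.png')
cv2.imwrite('pics/top7z.png',cv2.resize(a[150:290,230:400],None,fx=4,fy=4,interpolation=cv2.INTER_CUBIC))
E
```

```text
t: 11.85
eef_pos: [355.4, 209.8, 229.4]
eef_rot: [[0.954, -0.299, 0.002], [-0.299, -0.954, 0.001], [0.002, -0.002, -1.0]]
force: [0.3, 0.3, 0.1]
width: 0.3
t: 12.1
eef_pos: [350.4, 239.5, 229.4]
eef_rot: [[0.955, -0.296, 0.001], [-0.296, -0.955, 0.001], [0.001, -0.001, -1.0]]
force: [-0.3, -0.4, 0.4]
width: -0.2
12.1 [350.38756949 239.5114011  229.40787585] [-0.34249408 -0.38027076  0.43581521]
```

View pics/w7.png

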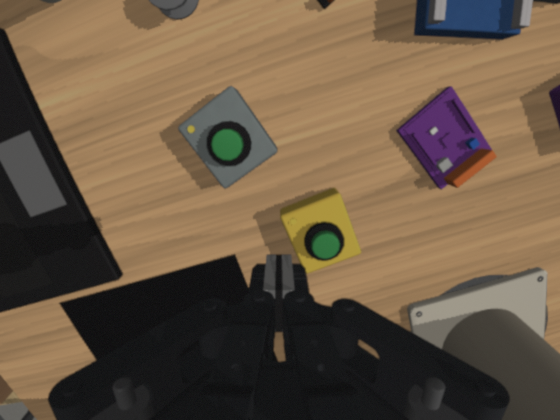

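View pics/top7z.png

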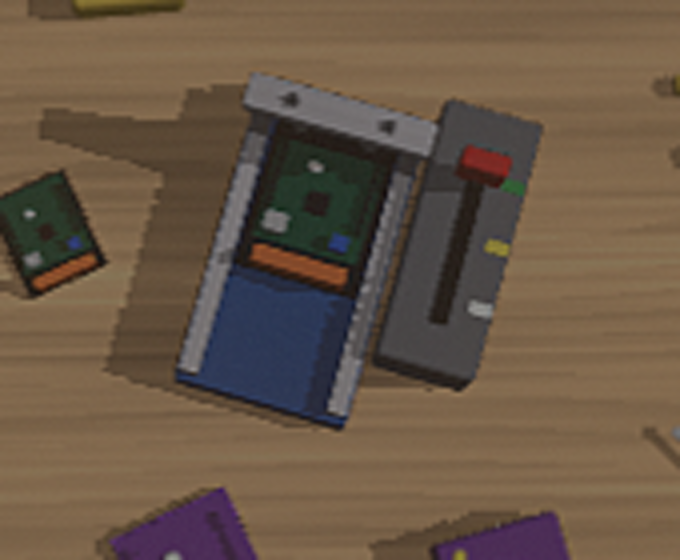

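The carrier stayed home and the lever is at the green mark. The grey pod's button is at (229,143) in the wrist view, and I triangulate it from there.

Run:
```python
from h import *
o,c=pickle.load(open('w7.pkl','rb'));o1,c1=pickle.load(open('w1.pkl','rb'));T=pickle.load(open('t7.pkl','rb'))
rs=[ray(c,(229,144),o),ray(c1,(70+145/3.2,80+454/3.2),o1),ray(T,(176,265))]
def tri(rs):
    A=np.zeros((3,3));B=np.zeros(3)
    for p,d in rs:
        d=d/np.linalg.norm(d);M=np.eye(3)-np.outer(d,d);A+=M;B+=M@p
    return np.linalg.solve(A,B)
print(tri(rs[:2]),tri(rs),tri([rs[0],rs[2]]))
for z in (40,45,50):print(z,onz(c,(229,144),z,o))
```

```text
[418.10470261 274.69254841  51.86576738] [418.23892176 276.23336692  50.36790169] [417.93907706 272.51598718  69.04780936]
40 [417.49673848 276.84098335  40.        ]
45 [417.65011023 275.90766742  45.        ]
50 [417.80348197 274.97435149  50.        ]
```

```bash
python3 -m jog '[[0.035,0.018,-0.02,0,0,0,0],[0.0675,0.036,-0.07,0,0,0,0],[0.0675,0.036,-0.12,0,0,0,0],[0.0675,0.036,-0.155,0,0,0,0],[0.0675,0.036,-0.165,0,0,0,0],[0.0675,0.036,-0.165,0,0,0,0]]'
python3 - <<'E'
from h import *
o=ctrl.get_obs();c=snap('wrist','w8.png');print(o['t'],o['eef_pos'],o['force'])
E
```

```text
t: 12.95
eef_pos: [418.8, 273.4, 64.5]
eef_rot: [[0.954, -0.301, -0.0], [-0.301, -0.954, -0.0], [-0.0, 0.0, -1.0]]
force: [0.2, 0.0, 0.1]
width: -0.2
12.95 [418.84360804 273.39566102  64.45461567] [0.24194272 0.01031381 0.12221107]
```

View pics/w8.png

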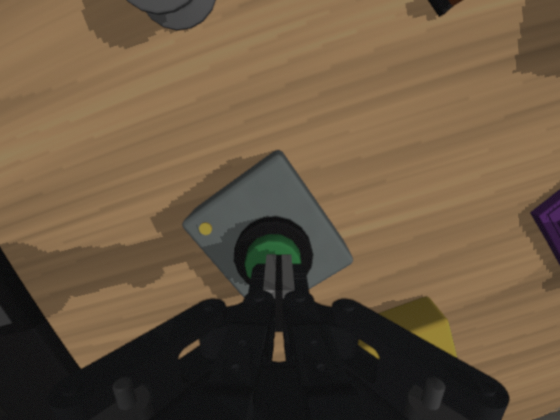

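The fingertips are over the green button at (275,258). I'll shift +2 mm in y and descend, feeling for contact.

```bash
python3 -m jog '[[-0.001,0.002,-0.005,0,0,0,0],[-0.001,0.002,-0.010,0,0,0,0],[-0.001,0.002,-0.013,0,0,0,0],[-0.001,0.002,-0.016,0,0,0,0],[-0.001,0.002,-0.016,0,0,0,0]]';python3 -m jog '[[0,0,-0.002,0,0,0,0],[0,0,-0.004,0,0,0,0],[0,0,-0.004,0,0,0,0]]';python3 -m jog '[[0,0,-0.002,0,0,0,0],[0,0,-0.002,0,0,0,0]]'
```

```text
t: 13.62
eef_pos: [418.4, 276.7, 50.6]
eef_rot: [[0.954, -0.299, 0.002], [-0.299, -0.954, 0.001], [0.001, -0.002, -1.0]]
force: [-5.3, -1.4, 29.9]
width: -0.2
t: 14.0
eef_pos: [418.6, 276.9, 49.8]
eef_rot: [[0.954, -0.299, 0.003], [-0.299, -0.954, 0.002], [0.002, -0.003, -1.0]]
force: [-14.0, -9.2, 73.5]
width: 0.4
t: 14.25
eef_pos: [418.7, 277.0, 49.4]
eef_rot: [[0.954, -0.299, 0.003], [-0.299, -0.954, 0.002], [0.002, -0.003, -1.0]]
force: [-19.4, -12.0, 95.4]
width: 0.1
```

Already hard contact at z≈50, so I'm backing off slowly while watching the force to tell whether this is the bottomed button.

```bash
python3 -m jog '[[0,0,0.004,0,0,0,0]]';python3 -m jog '[[0,0,0.003,0,0,0,0]]';python3 -m jog '[[0,0,0.0015,0,0,0,0],[0,0,0.0015,0,0,0,0]]';python3 -m jog '[[0,0,0.0015,0,0,0,0],[0,0,0.0015,0,0,0,0]]';python3 -m jog '[[0,0,0.0015,0,0,0,0],[0,0,0.0015,0,0,0,0]]';python3 -m jog '[[0,0,0.0015,0,0,0,0],[0,0,0.0015,0,0,0,0]]';python3 -m jog '[[0,0,0.0015,0,0,0,0],[0,0,0.0015,0,0,0,0]]';python3 -m jog '[[0,0,0.0015,0,0,0,0],[0,0,0.0015,0,0,0,0]]'
```

```text
t: 14.38
eef_pos: [418.4, 276.7, 50.8]
eef_rot: [[0.954, -0.299, 0.003], [-0.299, -0.954, 0.002], [0.002, -0.003, -1.0]]
force: [-4.8, -2.4, 19.3]
width: -0.1
t: 14.5
eef_pos: [418.3, 276.7, 51.3]
eef_rot: [[0.954, -0.299, 0.003], [-0.299, -0.954, 0.002], [0.002, -0.003, -1.0]]
force: [0.9, 1.0, 4.0]
width: 0.2
t: 14.75
eef_pos: [418.3, 276.6, 51.3]
eef_rot: [[0.954, -0.299, 0.002], [-0.299, -0.954, 0.001], [0.001, -0.002, -1.0]]
force: [1.2, 2.0, 3.6]
width: 0.5
t: 15.0
eef_pos: [418.0, 276.3, 52.4]
eef_rot: [[0.954, -0.299, 0.001], [-0.299, -0.954, 0.0], [0.001, -0.001, -1.0]]
force: [1.7, 1.2, 4.8]
width: 0.2
t: 15.25
eef_pos: [417.4, 275.9, 53.7]
eef_rot: [[0.954, -0.3, -0.0], [-0.3, -0.954, -0.0], [-0.0, 0.0, -1.0]]
force: [2.8, 1.8, 2.8]
width: 0.1
t: 15.5
eef_pos: [417.1, 275.7, 55.2]
eef_rot: [[0.954, -0.3, -0.001], [-0.3, -0.954, -0.001], [-0.001, 0.001, -1.0]]
force: [0.8, 0.5, 2.6]
width: -0.2
t: 15.75
eef_pos: [417.1, 275.7, 56.7]
eef_rot: [[0.954, -0.3, -0.001], [-0.3, -0.954, -0.001], [-0.001, 0.001, -1.0]]
force: [-0.4, -0.7, 0.8]
width: 0.1
t: 16.0
eef_pos: [417.0, 275.7, 58.1]
eef_rot: [[0.954, -0.3, -0.001], [-0.3, -0.954, -0.001], [-0.001, 0.001, -1.0]]
force: [0.1, 0.2, -0.7]
width: -0.0
```

The spring force of about 5 N fell off to 0 between z≈51 and 57, so that was the button's full 6 mm travel: bottomed, then released. I'll retreat and check.

```bash
python3 -m jog '[[0,0,0.03,0,0,0,0],[0,0,0.08,0,0,0,0],[0,0,0.13,0,0,0,0],[-0.03,-0.02,0.17,0,0,0,0],[-0.06,-0.04,0.17,0,0,0,0],[-0.06,-0.04,0.17,0,0,0,0]]'
python3 - <<'E'
from h import *
o=ctrl.get_obs();c=snap('wrist','w9.png');print(o['t'],o['eef_pos'],o['force'])
snap('top','top9.png');snap('scene','scene9.png')
a=cv2.imread('pics/top9.png');b=cv2.imread('pics/scene9.png')
cv2.imwrite('pics/top9z.png',np.hstack([cv2.resize(a[150:290,230:400],None,fx=2.3,fy=2.3,interpolation=cv2.INTER_CUBIC),cv2.resize(b[160:300,200:370],None,fx=2.3,fy=2.3,interpolation=cv2.INTER_CUBIC)]))
d=np.abs(a.astype(int)-cv2.imread('pics/top0.png')).max(2)>40
cv2.imwrite('pics/diff9.png',np.hstack([a]) *d[...,None].astype(np.uint8))
E
```

```text
t: 16.75
eef_pos: [355.3, 234.6, 228.4]
eef_rot: [[0.954, -0.3, -0.001], [-0.3, -0.954, -0.001], [-0.001, 0.001, -1.0]]
force: [-0.4, -0.7, 0.3]
width: -0.1
16.75 [355.28851837 234.61112682 228.39847362] [-0.37699547 -0.69697578  0.34364885]
```

View pics/top9z.png

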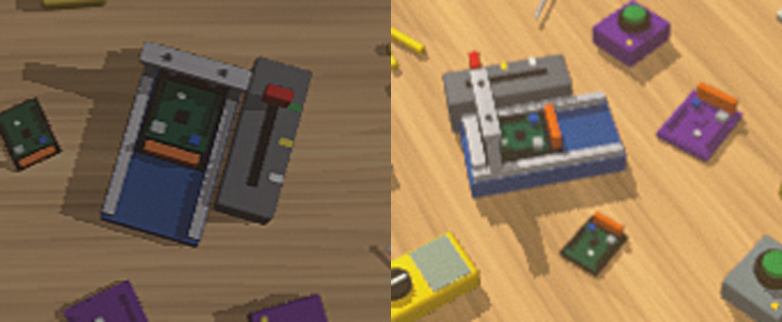

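View pics/w9.png

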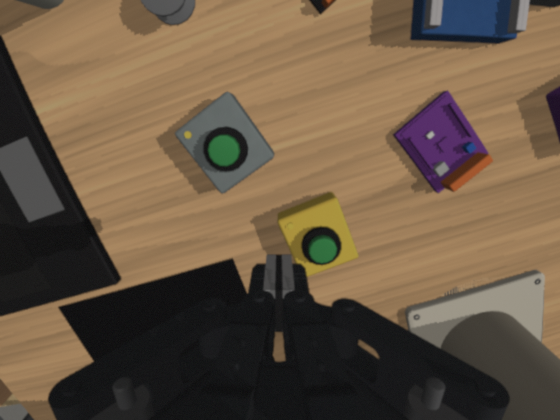

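View pics/diff9.png

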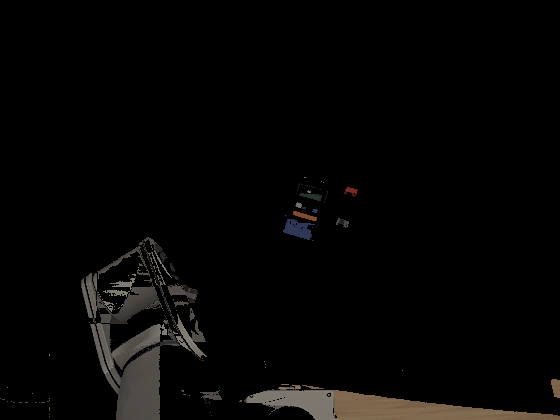

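The button is up, the carrier is home, the lever is at green, and the image difference shows only the carrier, lever and arm moved. I'm handing in.

```bash
python3 -c "
from plant import ctrl
print(ctrl.close_job())"
```

```text
the job is handed in; nothing more can be done
None
```

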